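# Re-roller a conveyor section and set its speed wheel

### The job

First roll the conveyor's knurled speed wheel to 0 so that the section cannot run. With it left at 0, lift every old red-capped roller out of the conveyor section and lay it in the yellow scrap tray, and lower every new blue-capped roller into a free pair of slots until both axle ends rest on the slot bottoms; then roll the speed wheel to 4, with the digit centred in its window. Leave the screwdriver, bin and tape where they are.

Things in the scene. Friction and masses are not known exactly. Their poses are not given: they have to be found in the camera images.
- frame: the fixed conveyor section, 230 mm long (x): two aluminium side plates 6 mm thick, 128 mm apart inside (y), tops 80 mm above the bench, on a grey bed 25 mm high. Three pairs of slots open at the top, one of each pair in each plate: 13 mm wide, bottom 55 mm above the bench, widening over the top 13 mm to a 27 mm mouth. Origin under its centre, on the bench
- slot1 (a point): first of three places of the section: where the middle of a seated roller lies, 60 mm above the bench, midway between the plates. Axes as the section's: the axle lies along y, z is up. A seated roller has its caps between the plates (5 mm play to each side) and both axle ends on the slot bottoms
- slot2 (a point): the same for the middle place, 78 mm along x from slot1
- slot3 (a point): the same for the last place, 78 mm along x from slot2
- tray_in (a point): centre of the inner floor, 5 mm above the bench, of the fixed yellow open scrap tray: 180 mm (x) by 210 mm (y) outside, walls 5 mm thick and 35 mm high; z up
- wheel_axis (a point): centre of the knurled grey and black speed wheel, 53 mm above the bench. The wheel is 102 mm across, 20 mm thick, and turns about this point's y axis (level; z is up); it stands 29 mm out of the box's top with both sides free (the window's bezel begins 49 mm from it towards +y)
- control: the fixed white speed control box, 130 (x) x 140 (y) mm, top 75 mm above the bench; origin under its centre, axes as wheel_axis. The digit window, in a grey bezel 12 mm high, is at y = +36 mm, the wheel at y = -36 mm. The digits are seen from above, upright for a viewer looking towards +x
- wheel (a joint): turn of the speed wheel in rad: digit k is centred in the window at k x 0.628 (0 at 0, 4 at 2.51). It grows as the top of the wheel is rolled towards wheel_axis +x; stops at -0.3 and 5.95. It takes about 0.06 N m to turn and stays where it is left; no clicks
- old1_mid (a point): an old roller (black tube, red caps), at the start in a place of the section; one or two of the three exist. 158 mm over its axle: 36 mm tube (94 mm bare), a 40 x 40 x 12 mm square cap at each end (caps span 118 mm), 10 mm round axle standing 20 mm out of each cap; 0.4 kg. This point is its middle, on the axle line; y runs along the axle.
- old2_mid (a point): an old roller (black tube, red caps), at the start in a place of the section; one or two of the three exist. 158 mm over its axle: 36 mm tube (94 mm bare), a 40 x 40 x 12 mm square cap at each end (caps span 118 mm), 10 mm round axle standing 20 mm out of each cap; 0.4 kg. This point is its middle, on the axle line; y runs along the axle.
- old3_mid (a point): an old roller (black tube, red caps), at the start in a place of the section; one or two of the three exist. 158 mm over its axle: 36 mm tube (94 mm bare), a 40 x 40 x 12 mm square cap at each end (caps span 118 mm), 10 mm round axle standing 20 mm out of each cap; 0.4 kg. This point is its middle, on the axle line; y runs along the axle.
- new1_mid (a point): a new roller (aluminium tube, blue caps), at the start flat on a 3 mm black mat, axle 23 mm above the bench; two or three of the three exist. 158 mm over its axle: 36 mm tube (94 mm bare), a 40 x 40 x 12 mm square cap at each end (caps span 118 mm), 10 mm round axle standing 20 mm out of each cap; 0.4 kg. This point is its middle, on the axle line; y runs along the axle.
- new2_mid (a point): a new roller (aluminium tube, blue caps), at the start flat on a 3 mm black mat, axle 23 mm above the bench; two or three of the three exist. 158 mm over its axle: 36 mm tube (94 mm bare), a 40 x 40 x 12 mm square cap at each end (caps span 118 mm), 10 mm round axle standing 20 mm out of each cap; 0.4 kg. This point is its middle, on the axle line; y runs along the axle.
- new3_mid (a point): a new roller (aluminium tube, blue caps), at the start flat on a 3 mm black mat, axle 23 mm above the bench; two or three of the three exist. 158 mm over its axle: 36 mm tube (94 mm bare), a 40 x 40 x 12 mm square cap at each end (caps span 118 mm), 10 mm round axle standing 20 mm out of each cap; 0.4 kg. This point is its middle, on the axle line; y runs along the axle.
- driver: bystander: a 200 mm screwdriver with an orange handle near the far edge of the bench; origin at its middle, underneath
- bin: bystander: a black open parts bin, 100 x 140 x 60 mm, near the far edge; origin under its centre
- tape: bystander: a roll of pale tape, 90 mm across, 24 mm high, beyond the control box; origin under its centre
Not all that is in view belongs to the job. Leave any green look-alike of the part that bears new1_mid alone.

How it is judged:
By the outcome, as a careful person would: the job done as asked, in the order asked, and still so for the second after the job is handed in, with the robot touching nothing.
Of old1, old2, old3 only 1 to 2 are there at a start; the rules pass over those that are not, and their reading is None.
Of new1, new2, new3 only 2 to 3 are there at a start; the rules pass over those that are not, and their reading is None.
At some moment in a run one of new1, new2, new3 may be knocked a few centimetres aside while the robot is not near it.
Once in a run the grip may slacken for a moment while it holds something.
It also fails if it takes over 210 s, if anything falls off the work surface, if the arm or the gripper's body presses on something with over 40 N, if the wrist force passes 120 N, or if a joint passes its speed limit or range.

### The arm

A 6-joint arm with a two-finger parallel gripper is mounted at the origin on the work surface. World frame = base frame: x ahead of the robot, y to its left, z up, the work surface at z = 0. Lengths are in mm, angles in rad, forces in N, time in s.
With the tool pointing down it reaches from about 400 to 825 mm from the base axis. Payload 7 kg.
Tool frame: the origin (TCP) lies at the very end of the fingers, on their centre line; the grasp point (between the pads) lies 19 mm behind it; z points along the fingers, y is the direction in which the jaws open and shut (so a half turn about z gives the same grasp; the last joint's range is limited). The gripper opens to 88 mm and grips with 3 to 60 N. Pads are 19 mm wide; open, the fingers measure 130 mm over their backs; the gripper's body (78 mm by 193 mm) begins 47 mm behind the grasp point.
Start: joints at [1.522, 0.359, 0.012, 0, -1.224, -0.288], TCP at [223.074, 637.05, 226.561] pointing down, gripper open.
Joint ranges: [-3.07, 3.07], [-1.43, 2.12], [-1.02, 1.25], [-3.03, 1.67], [-3.05, -0], [-3.03, 3.03]. Speed limits (rad/s): [2.39, 2.39, 3.01, 3.14, 3.14, 3.14].

### API

Orientations are given as a unit quaternion [x, y, z, w].
In Python, from plant import bot gives the robot as it stands. Calls block until the motion is done:
- bot.move_ptp(position, orientation): joint-space move of the TCP to a pose.
- bot.line_to(position, velocity=150, ori=None): straight line of the TCP; ori=None keeps the orientation; velocity is the mean speed in mm/s.
- bot.move_joints(angles): joint-space move.
- bot.move_gripper(opening, force=None): finger opening in mm; force is the grip in N (None keeps the last); returns when the fingers have stopped.
- bot.pause(seconds).
- bot.solve_ik(position, orientation): joint angles nearest the present ones, or None.
- bot.read_state(): the state.
- bot.camera(name): name is "scene" or "top"; returns the picture (400x640x3 uint8, red, green, blue); there is no depth.
- bot.get_calibration(name): a dict with "fx", "fy", "cx", "cy" (pixels), "view" (4x4, takes a point from world to camera coordinates). Camera axes: x right, y up, looking along -z (the intrinsics and any distortion apply to the point x, -y, -z); pixel columns grow to the right and rows downward; lengths in mm; the calibration is good to about 2 mm. A picture is of the moment at which its call begins. get_calibration takes no time and is no camera call.
A pose or a line that the arm cannot do raises bot.Unreachable and nothing moves.
- bot.close_job(): hands the job in, once; it reports no verdict.
The state is a dict: "t": time; "joint_pos": joint angles; "qvel": joint speeds; "tau": joint torques, N m; "tcp_pos": TCP position; "eef_rot": TCP orientation; "contact_force": force on the tool from outside, world axes, zero at the start; "moment": the same for the moment, N m; "width": finger opening in mm.
Only numpy, scipy, OpenCV 4.12 (cv2) and the standard library are available. Lean on these libraries where they do the work, as an engineer would, in place of code of your own. Each camera call takes 0.05 s, during which the arm holds its last target.

## Working session

There is one attempt and no reset: what is moved stays moved. The work goes in short steps, each a Python script; the robot and the scene stay as the last script left them, time stands still between calls to the robot, and variables do not carry over. Pictures are saved under pics/ and viewed, and the job is handed in when it is done.

```bash
ls; mkdir -p pics; python3 - <<'E'
from plant import bot
import cv2, numpy as np
np.set_printoptions(precision=4,suppress=True)
s=bot.read_state(); print(s)
for n in ("scene","top"):
    im=bot.camera(n); cv2.imwrite(f"pics/{n}0.png",im[:,:,::-1])
    print(n,bot.get_calibration(n))
E
```

```text
pics
{'t': 0.0, 'joint_pos': array([ 1.5221,  0.3594,  0.0111, -0.0003, -1.2241, -0.2881]), 'qvel': array([ 0.0001, -0.0007, -0.0008,  0.0013, -0.0015,  0.0007]), 'tau': array([ -0.0005, -58.2718,  29.3054,   6.9972,   0.007 ,  -0.0002]), 'tcp_pos': array([222.9428, 636.5988, 225.6296]), 'eef_rot': array([ 0.9858, -0.1677, -0.    ,  0.0008]), 'contact_force': array([ 0.104 ,  0.5483, -1.1587]), 'moment': array([-0.0348, -0.0168, -0.0484]), 'width': 87.65171612278509}
scene {'fx': 388.09886775301806, 'fy': 388.09886775301806, 'cx': 319.2824188311697, 'cy': 196.99288080260368, 'view': array([[    0.0291,     0.9995,     0.0126,   -29.0166],
       [   -0.7814,     0.0149,     0.6239,   329.4802],
       [    0.6234,    -0.028 ,     0.7814, -1387.7344],
       [    0.    ,     0.    ,     0.    ,     1.    ]])}
top {'fx': 458.79571213350494, 'fy': 458.79571213350494, 'cx': 326.93592514825025, 'cy': 196.63778032483373, 'view': array([[    0.024 ,    -0.9997,     0.0074,    21.6037],
       [    0.9908,     0.0248,     0.133 ,  -504.2991],
       [   -0.1332,     0.0041,     0.9911, -1362.5543],
       [    0.    ,     0.    ,     0.    ,     1.    ]])}
```

View pics/scene0.png

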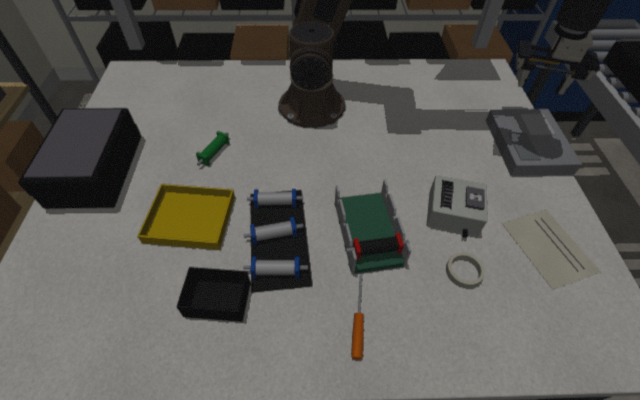

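View pics/top0.png

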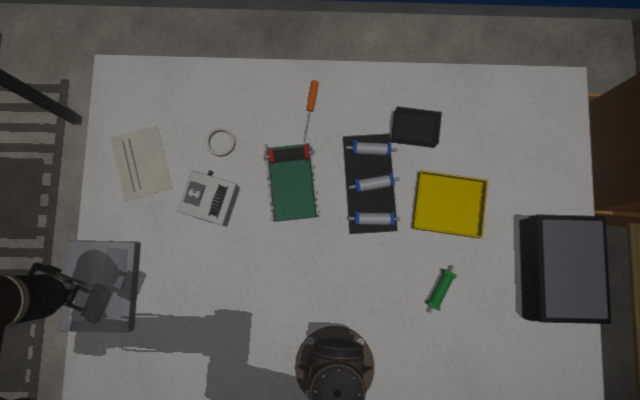

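The scene view shows three blue-capped rollers on the mat (about 275,200 to 275,268), one red-capped roller in the far end of the section (380,245), and the control box at 460,203. The top view agrees, with the green look-alike at 440,288. Next I enlarge the parts that matter.

```bash
cat > h.py <<'E'
import numpy as np, cv2
from plant import bot
np.set_printoptions(precision=3,suppress=True)
def ray(cam,px,z):
    c=bot.get_calibration(cam); V=np.array(c['view']); R=V[:3,:3]; t=V[:3,3]
    u,v=px
    d=np.array([(u-c['cx'])/c['fx'],-(v-c['cy'])/c['fy'],-1.0])
    o=-R.T@t; w=R.T@d
    return o+w*(z-o[2])/w[2]
def proj(cam,P):
    c=bot.get_calibration(cam); V=np.array(c['view'])
    P=np.atleast_2d(P); q=P@V[:3,:3].T+V[:3,3]
    return np.c_[c['cx']+c['fx']*q[:,0]/-q[:,2], c['cy']-c['fy']*q[:,1]/-q[:,2]]
def snap(cam,name,box=None,k=1):
    im=bot.camera(cam)[:,:,::-1].copy()
    cv2.imwrite(f"pics/{name}_raw.png",im)
    if box: 
        x0,y0,x1,y1=box; im=im[y0:y1,x0:x1]
    im=cv2.resize(im,None,fx=k,fy=k,interpolation=cv2.INTER_CUBIC)
    cv2.imwrite(f"pics/{name}.png",im); return im
E
python3 - <<'E'
import cv2
t=cv2.imread('pics/top0.png'); s=cv2.imread('pics/scene0.png')
def c(im,b,k,n): cv2.imwrite('pics/'+n,cv2.resize(im[b[1]:b[3],b[0]:b[2]],None,fx=k,fy=k,interpolation=cv2.INTER_CUBIC))
c(t,(170,130,330,235),5,'a1.png'); c(t,(335,100,495,245),5-0.9,'a2.png'); c(s,(325,165,495,285),4.7,'a3.png')
E
```

```text
(no output)
```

View pics/a1.png

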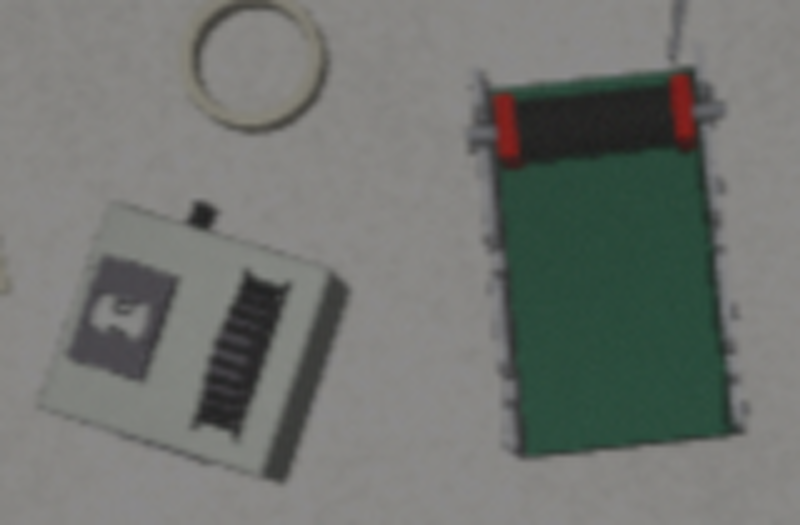

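View pics/a2.png

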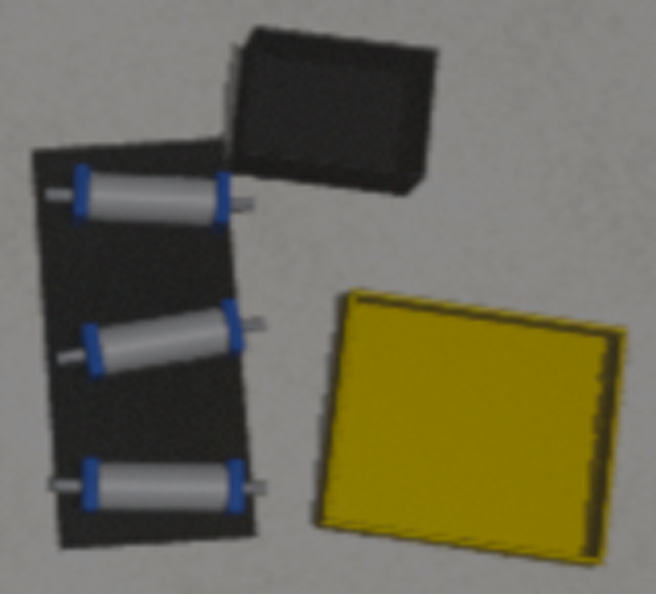

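View pics/a3.png

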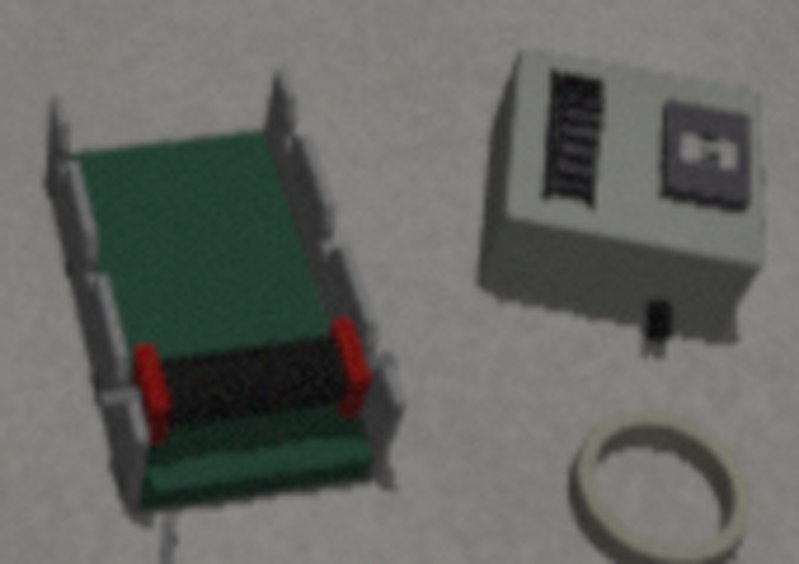

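```bash
cat >> h.py <<'E'
from scipy.optimize import least_squares
def boxpts(cx,cy,cz,sx,sy,sz):
    return np.array([[cx+a*sx/2,cy+b*sy/2,cz+c*sz/2] for a in(-1,1) for b in(-1,1) for c in(-1,1)])
def place(P,x,y,yaw,z=0):
    c,s=np.cos(yaw),np.sin(yaw); R=np.array([[c,-s,0],[s,c,0],[0,0,1]])
    return P@R.T+[x,y,z]
def hullcent(cam,P):
    h=cv2.convexHull(proj(cam,P).astype(np.float32))
    m=cv2.moments(h); return np.array([m['m10'],m['m01']])/m['m00']
CAPS=[boxpts(0,s*53,0,40,12,40) for s in(1,-1)]
def fitcaps(cam,c2,z):
    """c2: two cap centroids px -> x,y,yaw of the roller (yaw in (-pi/2,pi/2]); second value: residual px"""
    c2=np.array(c2)
    W=[ray(cam,c,z+14) for c in c2]
    if W[0][1]<W[1][1]: W=W[::-1]; c2=c2[::-1]
    d=W[0]-W[1]; m=(W[0]+W[1])/2
    x0=[m[0],m[1],np.arctan2(-d[0],d[1])]
    f=lambda p:np.concatenate([hullcent(cam,place(CAPS[i],p[0],p[1],p[2],z))-c2[i] for i in(0,1)])
    r=least_squares(f,x0,x_scale=[10,10,.1],diff_step=1e-3); return r.x,np.abs(r.fun).max()
def blobs(im,kind,amin=15):
    f=im.astype(int); r,g,b=f[:,:,0],f[:,:,1],f[:,:,2]
    if kind=='red': w=(r-np.maximum(g,b)).astype(float)
    if kind=='blue': w=(b-np.maximum(r,g)).astype(float)
    m=(w>25).astype(np.uint8)
    n,l,st,ce=cv2.connectedComponentsWithStats(m)
    out=[]
    for i in range(1,n):
        if st[i,4]>=amin:
            out.append((ce[i],st[i,4]))
    return out
E
python3 - <<'E'
from h import *
for cam in('scene','top'):
    im=cv2.imread(f'pics/{cam}0.png')[:,:,::-1]
    for k in('red','blue'):
        b=[x for x in blobs(im,k)]
        print(cam,k,[(np.round(c,1),a) for c,a in b])
t=cv2.imread('pics/top0.png'); s=cv2.imread('pics/scene0.png')
def c(im,b,k,n): cv2.imwrite('pics/'+n,cv2.convertScaleAbs(cv2.resize(im[b[1]:b[3],b[0]:b[2]],None,fx=k,fy=k,interpolation=cv2.INTER_CUBIC),alpha=1.5))
c(t,(172,160,247,230),8,'b1.png'); c(t,(260,135,325,225),6.6,'b2.png'); c(s,(325,178,415,278),6,'b3.png'); c(s,(420,170,495,245),8,'b4.png')
c(t,(405,160,495,245),7,'b5.png')
E
```

```text
scene red [(array([399.3, 241.7]), np.int32(103)), (array([357. , 247.3]), np.int32(112)), (array([357.4, 336. ]), np.int32(479))]
scene blue [(array([293.5, 195.1]), np.int32(50)), (array([255., 196.]), np.int32(48)), (array([293. , 224.2]), np.int32(62)), (array([252.5, 231. ]), np.int32(62)), (array([252.8, 265.1]), np.int32(72)), (array([296.8, 264.1]), np.int32(70))]
top red [(array([312.1,  95. ]), np.int32(220)), (array([592.9,  94.6]), np.int32(17)), (array([306.1, 151.3]), np.int32(61)), (array([270.8, 155.3]), np.int32(61)), (array([603.5, 211.9]), np.int32(37))]
top blue [(array([354.5, 145.9]), np.int32(51)), (array([388.9, 148.1]), np.int32(40)), (array([391.5, 178.8]), np.int32(45)), (array([357.2, 184.9]), np.int32(51)), (array([356.5, 217.6]), np.int32(51)), (array([392.3, 217.9]), np.int32(52))]
```

View pics/b1.png

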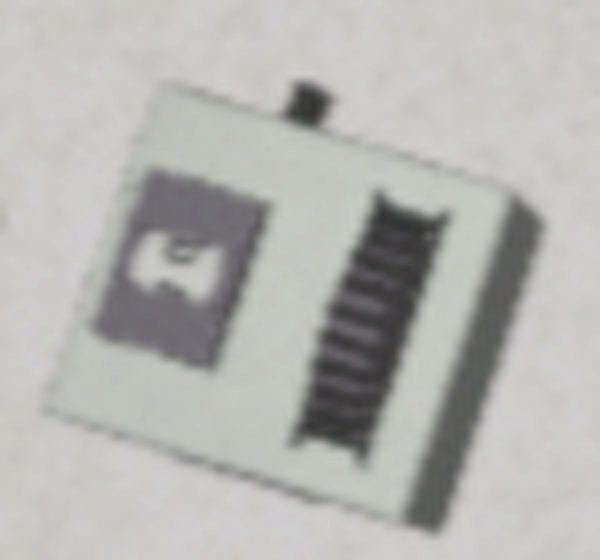

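View pics/b2.png

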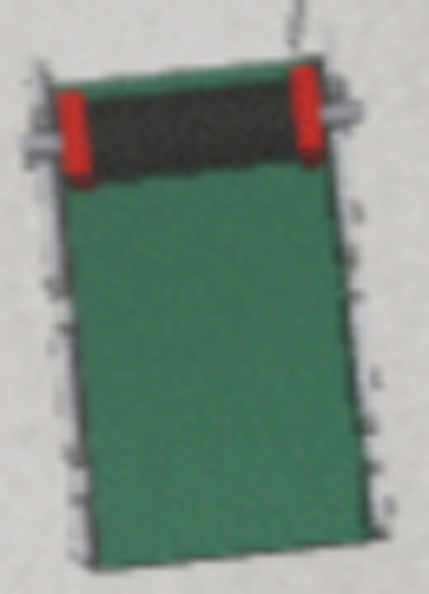

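View pics/b3.png

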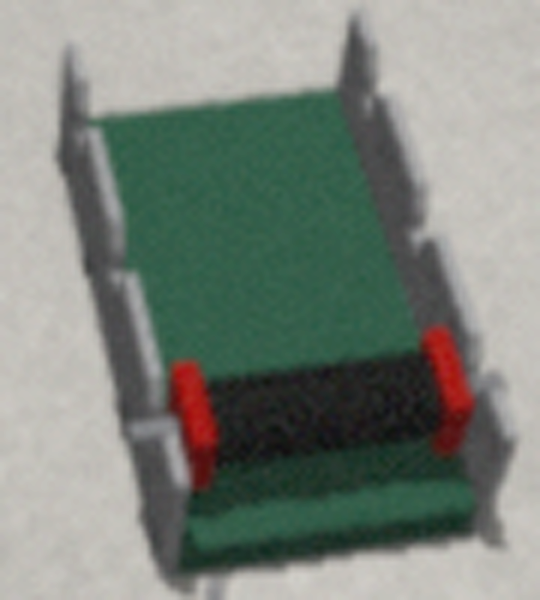

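View pics/b4.png

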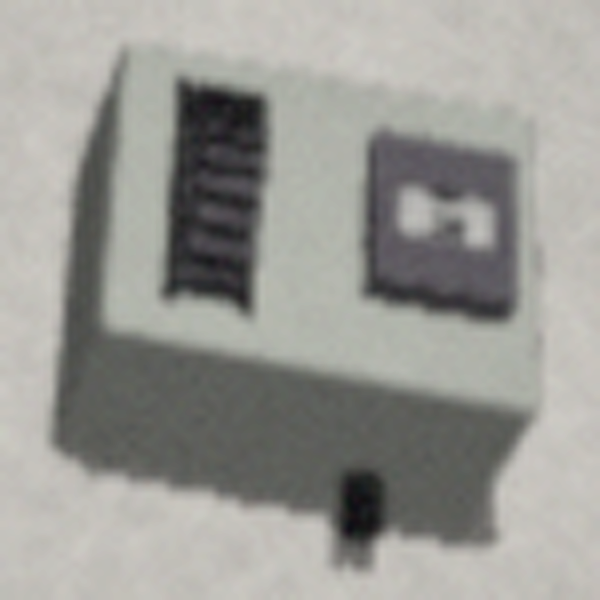

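View pics/b5.png

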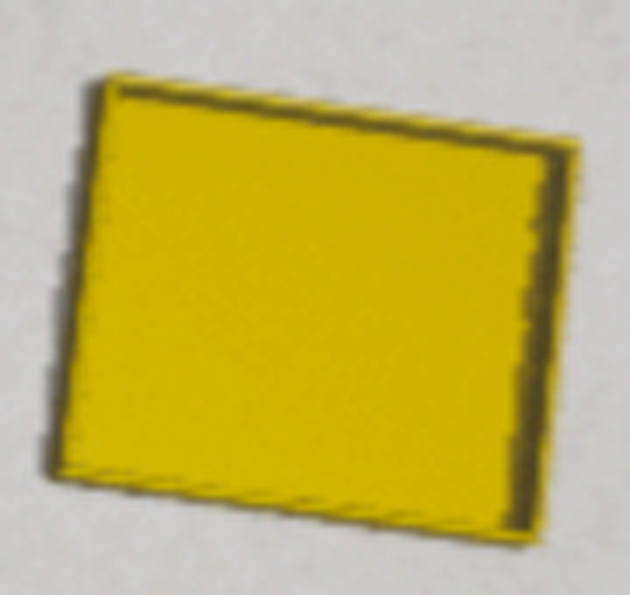

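```bash
cat > fit.py <<'E'
from h import *
def un(p,k,off): return [(p[0]+.5)/k-.5+off[0],(p[1]+.5)/k-.5+off[1]]
# control box
Bm={'top':[((65,70),(167,80)),((65,-70),(518,188)),((-65,-70),(410,525)),((-65,70),(42,408))],
    'scene':[((-65,-70),(125,45)),((-65,70),(530,115)),((65,70),(537,410)),((65,-70),(105,330))]}
O={'top':(172,160),'scene':(420,170)}
def fit(data,x0,name):
    """data list of (cam,model xyz,px)"""
    def f(p): return np.concatenate([proj(c,place(np.array([m],float),*p))[0]-u for c,m,u in data])
    r=least_squares(f,x0,x_scale=[10,10,.1]); e=np.hypot(*r.fun.reshape(-1,2).T)
    print(name,r.x,'px err',np.round(e,1)); return r.x
E
python3 - <<'E'
from fit import *
R={}
for cams in (['top'],['scene'],['top','scene']):
    d=[(c,(*m,75),un(p,8,O[c])) for c in cams for m,p in Bm[c]]
    R['box']=fit(d,[550,330,-.3],'box'+str(cams))
# frame
ft=[((-115,64,25),(97,568)),((-115,-64,25),(372,540)),((115,64,25),(58,85)),((115,-64,25),(318,58))]
fs=[((-115,-64,25),(100,118)),((-115,64,25),(345,92)),((-115,-67,80),(70,45)),((-115,67,80),(356,12)),((115,67,80),(507,437)),((115,-67,80),(180,480))]
for cams in ([1,0],[0,1],[1,1]):
    d=[]
    if cams[0]: d+=[('top',m,un(p,6.6,(260,135))) for m,p in ft]
    if cams[1]: d+=[('scene',m,un(p,6,(325,178))) for m,p in fs]
    R['frame']=fit(d,[560,80,.1],'frame')
# tray
d=[('top',m,un(p,7,(405,160))) for m,p in [((90,105,35),(102,75)),((90,-105,35),(582,140)),((-90,-105,35),(538,545)),((-90,105,35),(55,478))]]
R['tray']=fit(d,[480,-200,-.1],'tray')
im=cv2.imread('pics/top0.png')[:,:,::-1]; sc=cv2.imread('pics/scene0.png')[:,:,::-1]
pt=[(270.8,155.3),(306.1,151.3)]; ps=[(399.3,241.7),(357,247.3)]
print('old top',fitcaps('top',pt,60),'scene',fitcaps('scene',ps,60))
T=[[(354.5,145.9),(388.9,148.1)],[(357.2,184.9),(391.5,178.8)],[(356.5,217.6),(392.3,217.9)]]
S=[[(252.8,265.1),(296.8,264.1)],[(252.5,231),(293,224.2)],[(255,196),(293.5,195.1)]]
for a,b in zip(T,S): print('new top',fitcaps('top',a,23),'scene',fitcaps('scene',b,23))
for s in (-1,0,1): print('slot',place(np.array([[s*78.,0,60]]),*R['frame'])[0])
print('wheel',place(np.array([[0,-36.,53]]),*R['box'])[0])
E
```

```text
box['top'] [488.294 387.051  -0.278] px err [0.5 0.5 0.4 0.5]
box['scene'] [488.538 389.072  -0.263] px err [1.  0.4 1.2 0.7]
box['top', 'scene'] [488.576 388.161  -0.271] px err [1.  0.2 0.7 0.4 1.1 0.2 0.9 1.3]
frame [548.804 143.739   0.129] px err [0.3 0.2 0.9 0.8]
frame [549.013 144.408   0.115] px err [3.6 0.9 1.6 1.8 1.2 0.6]
frame [548.942 144.261   0.12 ] px err [0.6 0.4 0.8 1.  3.9 1.1 1.3 1.5 1.2 0.7]
tray [ 491.674 -341.083   -0.117] px err [0.4 0.4 0.4 0.1]
old top (array([628.949, 153.309,   0.141]), np.float64(0.18958772329790463)) scene (array([622.553, 155.477,   0.127]), np.float64(0.26104906422278873))
new top (array([ 664.155, -101.56 ,   -0.039]), np.float64(0.20692998222705228)) scene (array([ 652.344, -100.166,    0.005]), np.float64(0.5074070421324564))
new top (array([ 554.439, -111.036,    0.203]), np.float64(0.27810871060842146)) scene (array([ 541.863, -110.083,    0.182]), np.float64(0.3290023315642543))
new top (array([ 443.501, -112.246,    0.016]), np.float64(0.5293736998817167)) scene (array([ 432.864, -110.998,    0.013]), np.float64(0.42889160832709194))
slot [471.501 134.939  60.   ]
slot [548.942 144.261  60.   ]
slot [626.383 153.583  60.   ]
wheel [478.951 353.471  53.   ]
```

```bash
python3 - <<'E'
from h import *
import h
pt=[(270.8,155.3),(306.1,151.3)]; ps=[(399.3,241.7),(357,247.3)]
T=[[(354.5,145.9),(388.9,148.1)],[(357.2,184.9),(391.5,178.8)],[(356.5,217.6),(392.3,217.9)]]
S=[[(252.8,265.1),(296.8,264.1)],[(252.5,231),(293,224.2)],[(255,196),(293.5,195.1)]]
print('sil area', [cv2.contourArea(cv2.convexHull(proj(c,place(CAPS[0],554,-111,.2,23)).astype(np.float32))) for c in('top','scene')])
h.CAPS=[boxpts(0,s*53,20,40,12,.01) for s in(1,-1)]
print('face area', [cv2.contourArea(cv2.convexHull(proj(c,place(h.CAPS[0],554,-111,.2,23)).astype(np.float32))) for c in('top','scene')])
print('old top',fitcaps('top',pt,60)[0],'scene',fitcaps('scene',ps,60)[0])
for a,b in zip(T,S): print('new top',fitcaps('top',a,23)[0],'scene',fitcaps('scene',b,23)[0])
for c,b in(('top',(335,130,405,235)),('scene',(235,180,315,285))):
    im=cv2.imread(f'pics/{c}0.png')[:,:,::-1]; hsv=cv2.cvtColor(np.ascontiguousarray(im),cv2.COLOR_RGB2HSV)
    m=((hsv[:,:,0]>105)&(hsv[:,:,0]<130)&(hsv[:,:,1]>110)&(hsv[:,:,2]>20)).astype(np.uint8)
    n,l,st,ce=cv2.connectedComponentsWithStats(m)
    print(c,[(np.round(ce[i],1),st[i,4]) for i in range(1,n) if b[0]<ce[i][0]<b[2] and b[1]<ce[i][1]<b[3] and st[i,4]>5])
    cv2.imwrite(f'pics/c_{c}.png',cv2.resize(np.hstack([im[b[1]:b[3],b[0]:b[2],::-1],cv2.merge([m*255]*3)[b[1]:b[3],b[0]:b[2]]]),None,fx=4.5,fy=4.5,interpolation=cv2.INTER_NEAREST))
E
```

```text
sil area [74.20680107339285, 110.94760490534827]
face area [51.4273921281565, 58.070266189053655]
old top [624.711 151.78    0.141] scene [634.31  151.521   0.131]
new top [659.517 -99.66   -0.04 ] scene [662.886 -98.306   0.003]
new top [ 551.335 -108.963    0.203] scene [ 554.969 -107.908    0.182]
new top [ 441.954 -110.197    0.015] scene [ 448.524 -108.87     0.011]
top [(array([354.2, 146.3]), np.int32(51)), (array([388.8, 148.5]), np.int32(44)), (array([391.4, 178.9]), np.int32(43)), (array([357. , 185.1]), np.int32(53)), (array([356.5, 217.6]), np.int32(55)), (array([392.3, 218.1]), np.int32(55))]
scene [(array([293.8, 198.4]), np.int32(81)), (array([255.1, 199.3]), np.int32(72)), (array([293.4, 226.2]), np.int32(95)), (array([253.1, 234.4]), np.int32(91)), (array([253. , 266.8]), np.int32(95)), (array([296.8, 266.7]), np.int32(113))]
```

View pics/c_top.png

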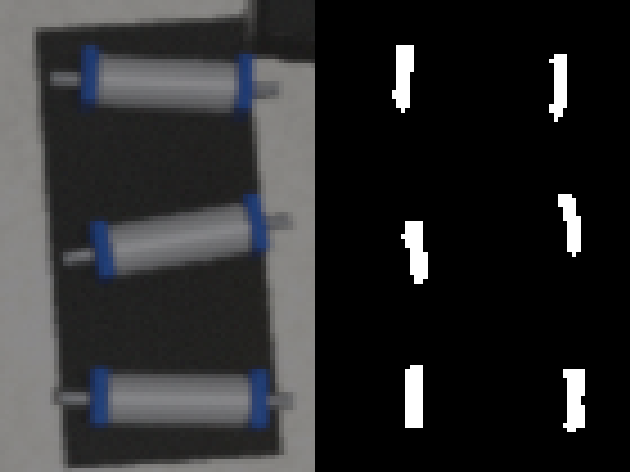

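View pics/c_scene.png

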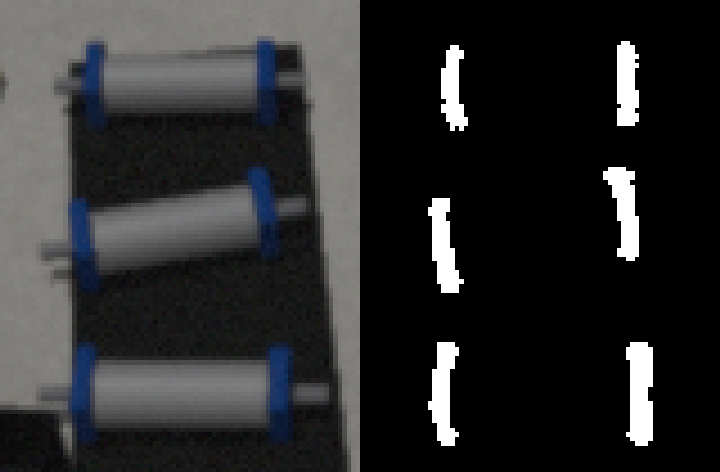

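```bash
python3 - <<'E'
from h import *
import h
full=h.CAPS; face=[boxpts(0,s*53,20,40,12,.01) for s in(1,-1)]
T=[[(354.2,146.3),(388.8,148.5)],[(357,185.1),(391.4,178.9)],[(356.5,217.6),(392.3,218.1)]]
S=[[(253,266.8),(296.8,266.7)],[(253.1,234.4),(293.4,226.2)],[(255.1,199.3),(293.8,198.4)]]
for a,b in zip(T,S):
    h.CAPS=face; p=fitcaps('top',a,23)[0]; h.CAPS=full; print('face',p,'full',fitcaps('top',a,23)[0],'scene full',fitcaps('scene',b,23)[0])
frame=[548.9,144.2,.123]; box=[488.5,388,-.272]; tray=[491.7,-341.1,-.117]
rol=[[660,-100,-.03,23],[552,-109,.198,23],[442,-111,.015,23],[626.4,153.5,.13,60]]
def ov(cam):
    im=cv2.imread(f'pics/{cam}0.png'); k=4; im=cv2.convertScaleAbs(cv2.resize(im,None,fx=k,fy=k,interpolation=cv2.INTER_CUBIC),alpha=1.4)
    def L(P,col,closed=True):
        q=((proj(cam,P)+.5)*k-.5); cv2.polylines(im,[np.round(q).astype(np.int32)],closed,col,1,cv2.LINE_AA)
    def rect(sx,sy,z,cx=0,cy=0): return np.array([[cx-sx/2,cy-sy/2,z],[cx+sx/2,cy-sy/2,z],[cx+sx/2,cy+sy/2,z],[cx-sx/2,cy+sy/2,z]],float)
    for sy in(-67,67): L(place(rect(230,6,80,0,sy),*frame),(0,0,255))
    L(place(rect(230,128,25),*frame),(255,0,255))
    L(place(rect(130,140,75),*box),(0,0,255)); L(place(rect(2*46,20,75,0,-36),*box),(255,0,255))
    L(place(rect(180,210,35),*tray),(0,0,255)); L(place(rect(170,200,5),*tray),(255,0,255))
    for r in rol:
        for s in(-53,53):
            L(place(rect(40,12,20,0,s),*r),(0,255,255)); L(place(rect(40,12,-20,0,s),*r),(0,255,0))
        L(place(np.array([[0,-79.,0],[0,79.,0]]),*r),(0,255,255),False)
    return im
t=ov('top'); s=ov('scene')
cv2.imwrite('pics/o1.png',t[130*4:235*4,170*4:330*4]); cv2.imwrite('pics/o2.png',t[130*4:245*4,340*4:495*4])
cv2.imwrite('pics/o3.png',s[165*4:285*4,325*4:495*4]); cv2.imwrite('pics/o4.png',s[175*4:285*4,140*4:320*4])
E
```

```text
face [658.243 -99.06   -0.039] full [ 662.862 -100.952   -0.039] scene full [658.292 -99.706  -0.019]
face [ 550.86  -108.512    0.205] full [ 553.958 -110.579    0.205] scene full [ 550.438 -108.318    0.222]
face [ 441.653 -110.198    0.01 ] full [ 443.196 -112.247    0.011] scene full [ 444.769 -109.925    0.012]
```

View pics/o1.png

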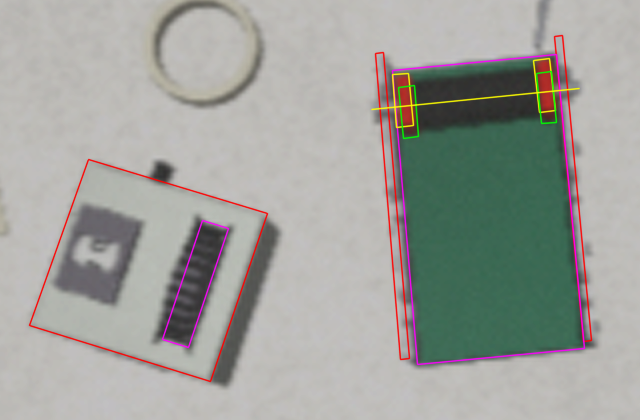

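View pics/o2.png

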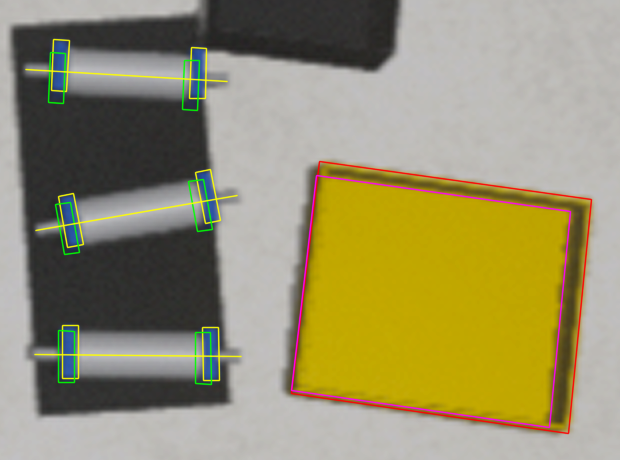

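View pics/o3.png

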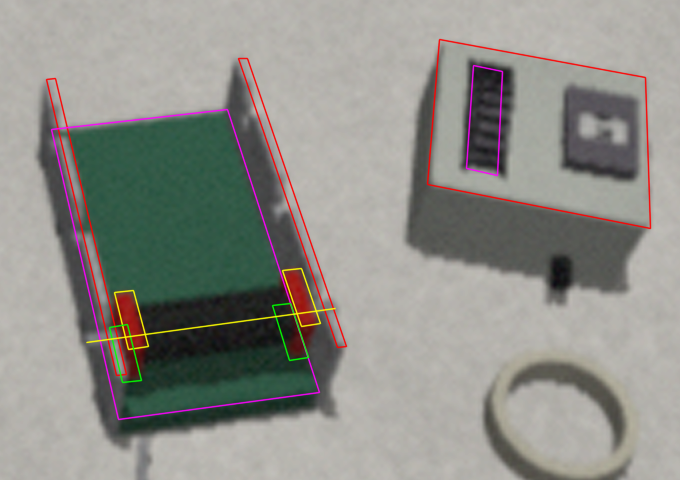

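View pics/o4.png

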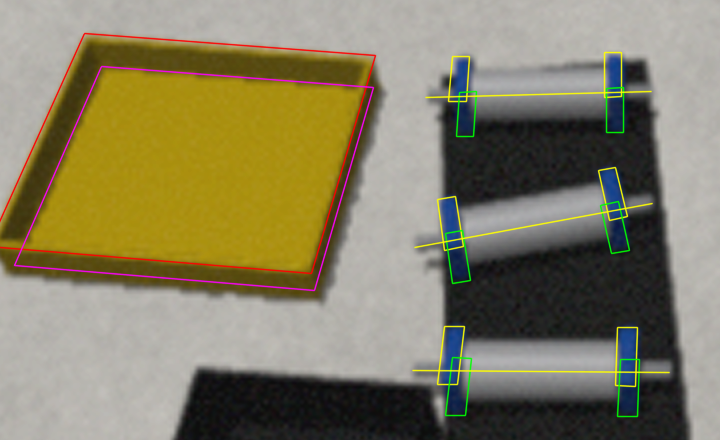

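Overlays match both views to about 2 mm, so the poses are usable. I start with the wheel, gripping it across its thickness and turning the tool about the axis. First I check reachability.

```bash
cat >> h.py <<'E'
from scipy.spatial.transform import Rotation as Rot
FRAME=[548.9,144.2,.123]; BOX=[488.5,388.0,-.272]; TRAY=[491.7,-341.1,-.117]
WH=place(np.array([[0,-36.,53]]),*BOX)[0]
ex=np.array([np.cos(BOX[2]),np.sin(BOX[2]),0]); ey=np.array([-np.sin(BOX[2]),np.cos(BOX[2]),0]); ez=np.array([0,0,1.])
def wpose(phi,r,s=1):
    rad=ez*np.cos(phi)+ex*np.sin(phi); z=-rad; y=s*ey; x=np.cross(y,z)
    return WH+r*rad, Rot.from_matrix(np.c_[x,y,z]).as_quat()
def down(yaw):
    """tool down, jaws (tool y) along world direction at angle yaw"""
    y=np.array([np.cos(yaw),np.sin(yaw),0]); z=np.array([0,0,-1.]); x=np.cross(y,z)
    return Rot.from_matrix(np.c_[x,y,z]).as_quat()
def st(tag=''):
    s=bot.read_state(); print(tag,'t%.1f'%s['t'],'tcp',np.round(s['tcp_pos'],1),'F',np.round(s['contact_force'],1),'M',np.round(s['moment'],2),'w%.1f'%s['width']); return s
E
python3 - <<'E'
from h import *
print(WH)
for s in(1,-1):
    for d in(-30,-15,0,15,30):
        for r in (34,90):
            q=bot.solve_ik(*wpose(np.radians(d),r,s)); print(s,d,r,q)
for n,(p,yaw) in dict(old=((626,153.5,45),.13),n1=((659,-100,8),-.03),n2=((551,-109,8),.2),n3=((443,-111,8),.01),s1=((471.5,134.7,45),.123),tray=((491.7,-341,10),-.117)).items():
    for k in(0,np.pi): print(n,k,bot.solve_ik(np.array(p,float),down(yaw+k)))
E
```

```text
[478.828 353.324  53.   ]
1 -30 34 [ 1.141  0.268 -0.93   1.115 -0.582  2.283]
1 -30 90 [ 1.279  0.192 -0.863  0.874 -0.71   2.428]
1 -15 34 [ 1.122  0.282 -0.659  0.446 -0.632  2.956]
1 -15 90 [ 1.161  0.207 -0.59   0.376 -0.773  3.009]
1 0 34 [ 0.964  0.354 -0.345  0.    -0.872 -2.807]
1 0 90 [ 0.964  0.295 -0.283  0.    -0.993 -2.807]
1 15 34 [ 0.792  0.467 -0.089 -0.25  -1.156 -2.517]
1 15 90 [ 0.773  0.431 -0.015 -0.237 -1.267 -2.529]
1 30 34 [ 0.654  0.608  0.127 -0.415 -1.437 -2.368]
1 30 90 [ 0.625  0.594  0.221 -0.402 -1.545 -2.386]
-1 -30 34 [ 1.141  0.268 -0.93   1.115 -0.582 -0.858]
-1 -30 90 [ 1.279  0.192 -0.863  0.874 -0.71  -0.714]
-1 -15 34 [ 1.122  0.282 -0.659  0.446 -0.632 -0.185]
-1 -15 90 [ 1.161  0.207 -0.59   0.376 -0.773 -0.133]
-1 0 34 [ 0.964  0.354 -0.345  0.    -0.872  0.335]
-1 0 90 [ 0.964  0.295 -0.283  0.    -0.993  0.335]
-1 15 34 [ 0.792  0.467 -0.089 -0.25  -1.156  0.624]
-1 15 90 [ 0.773  0.431 -0.015 -0.237 -1.267  0.613]
-1 30 34 [ 0.654  0.608  0.127 -0.415 -1.437  0.774]
-1 30 90 [ 0.625  0.594  0.221 -0.402 -1.545  0.756]
old 0 [ 0.543  0.47  -0.268  0.    -0.832  2.729]
old 3.141592653589793 [ 0.543  0.47  -0.268  0.    -0.832 -0.413]
n1 0 [ 0.141  0.543 -0.243  0.    -0.785  2.97 ]
n1 3.141592653589793 [ 0.141  0.543 -0.243  0.    -0.785 -0.171]
n2 0 None
n2 3.141592653589793 [ 0.153  0.412 -0.491  0.    -0.668  0.047]
n3 0 [ 0.188  0.279 -0.725  0.    -0.567  2.964]
n3 3.141592653589793 [ 0.188  0.279 -0.725  0.    -0.567 -0.178]
s1 0 [ 0.68   0.261 -0.617  0.    -0.692  2.584]
s1 3.141592653589793 [ 0.68   0.261 -0.617  0.    -0.692 -0.557]
tray 0 [-0.28   0.455 -0.405  0.    -0.711 -2.979]
tray 3.141592653589793 [-0.28   0.455 -0.405  0.    -0.711  0.163]
```

```bash
cat >> h.py <<'E'
def arc(d0,d1,r,step=8,v=40,stopM=None):
    n=max(1,int(np.ceil(abs(d1-d0)/step)))
    for d in np.linspace(d0,d1,n+1)[1:]:
        p,o=wpose(np.radians(d),r,-1); bot.line_to(p,velocity=v,ori=o)
        st('phi%.0f'%d)
E
python3 - <<'E'
from h import *
bot.move_gripper(36,8)
p,o=wpose(np.radians(0),150,-1); bot.move_ptp(p,o)
p,o=wpose(np.radians(26),100,-1); bot.move_ptp(p,o); st('pre')
p,o=wpose(np.radians(26),34,-1); bot.line_to(p,80); st('in')
bot.move_gripper(15,8); st('grip')
arc(26,-22,34)
bot.move_gripper(36,8); st('rel')
p,o=wpose(np.radians(-22),90,-1); bot.line_to(p,120)
p,o=wpose(np.radians(26),100,-1); bot.move_ptp(p,o); st('out')
snap('top','w1',(172,160,247,230),8)
snap('scene','w1s',(400,150,500,250),6)
E
```

```text
pre t3.0 tcp [522.2 340.8 139.5] F [-0.3  0.7  1.5] M [-0.34 -1.35  0.01] w35.9
in t4.0 tcp [493.7 349.4  83.9] F [0.1 0.6 0.2] M [-0.44 -1.38  0.05] w35.7
grip t4.4 tcp [493.6 349.6  83.8] F [0.8 1.6 0.8] M [ 0.07 -1.62 -0.26] w20.0
phi18 t4.7 tcp [488.2 351.2  86.2] F [-0.2  1.2  2. ] M [ 0.25 -0.83 -0.31] w19.9
phi10 t5.0 tcp [484.2 352.3  87.1] F [0.1 1.9 2.7] M [ 0.54 -0.48 -0.17] w20.0
phi2 t5.3 tcp [480.2 353.5  87.3] F [1.4 1.6 2.8] M [ 0.68 -0.4  -0.12] w19.9
phi-6 t5.6 tcp [476.2 354.6  87.2] F [0.7 1.9 4.4] M [ 0.84 -0.14  0.07] w20.1
phi-14 t6.0 tcp [472.1 355.7  86.4] F [-0.8  3.2  5.1] M [1.2  0.54 0.26] w20.0
phi-22 t6.5 tcp [467.8 356.9  85. ] F [-4.1  4.7  6.3] M [1.4  1.87 0.31] w19.9
rel t7.0 tcp [466.6 356.4  84.4] F [-0.2  0.1  0.1] M [ 0.31  1.23 -0.02] w36.0
out t8.7 tcp [520.5 340.7 141.8] F [-0.2  0.6 -0. ] M [-0.39 -1.42  0.06] w36.3
```

View pics/w1.png

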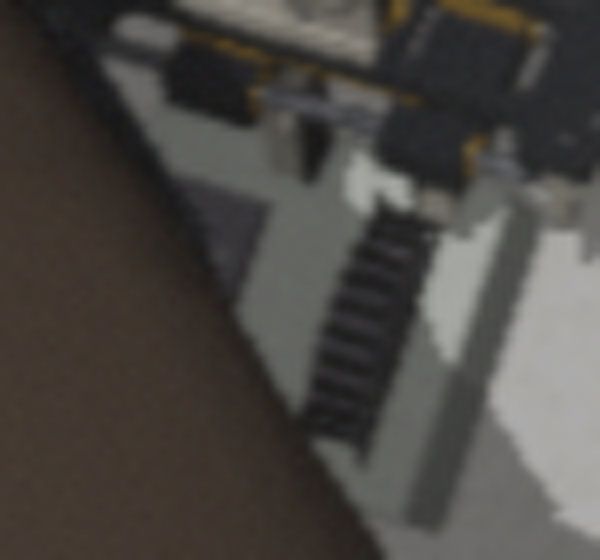

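View pics/w1s.png

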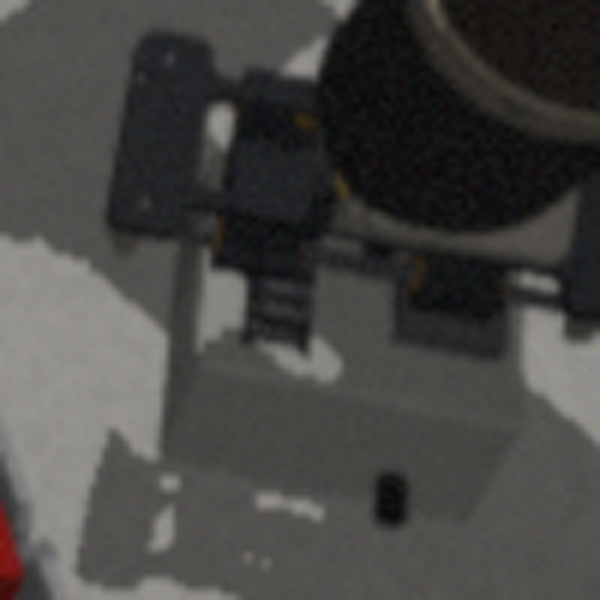

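```bash
cat >> h.py <<'E'
def wst(d):
    s=bot.read_state(); F=s['contact_force']; a=np.radians(d)
    print('phi%.0f t%.1f tang %.1f rad %.1f ax %.1f w%.1f'%(d,s['t'],F@(ex*np.cos(a)-ez*np.sin(a)),F@(ez*np.cos(a)+ex*np.sin(a)),F@ey,s['width'])); return s
def stroke(d0,d1,r=34,f=8,step=8,v=40):
    p,o=wpose(np.radians(d0),90,-1); bot.move_ptp(p,o)
    p,o=wpose(np.radians(d0),r,-1); bot.line_to(p,100)
    bot.move_gripper(15,f); bot.pause(.2); wst(d0)
    n=max(1,int(np.ceil(abs(d1-d0)/step)))
    for d in np.linspace(d0,d1,n+1)[1:]:
        p,o=wpose(np.radians(d),r,-1); bot.line_to(p,velocity=v,ori=o); wst(d)
    bot.pause(.3); s=wst(d1); 
    tool=s['tcp_pos']-WH; print('reached phi',np.degrees(np.arctan2(tool@ex,tool[2])))
    bot.move_gripper(36,f)
    p,o=wpose(np.radians(d1),95,-1); bot.line_to(p,120)
def look(name):
    bot.move_ptp(np.array([600.,60,330]),down(np.pi+.1)); 
    a=snap('top',name,(172,160,247,230),7); b=snap('scene',name+'s',(420,170,495,245),7)
    h=min(a.shape[0],b.shape[0]); im=np.hstack([a[:h,:400],b[:h,:400]])
    cv2.imwrite(f'pics/{name}.png',cv2.convertScaleAbs(im,alpha=1.5)); print('t',bot.read_state()['t'])
E
python3 - <<'E'
from h import *
stroke(26,-24)
look('w2')
E
```

```text
phi26 t10.4 tang -0.6 rad 3.0 ax 2.0 w19.7
phi19 t10.7 tang -0.7 rad 1.3 ax 2.4 w19.7
phi12 t10.9 tang -0.8 rad 1.4 ax 2.7 w19.4
phi5 t11.2 tang 0.6 rad 0.5 ax 3.9 w20.2
phi-3 t11.5 tang 0.1 rad 2.0 ax 3.7 w19.9
phi-10 t11.9 tang -0.1 rad 3.1 ax 3.9 w19.6
phi-17 t12.3 tang -0.1 rad 4.6 ax 3.2 w20.1
phi-24 t12.7 tang -2.3 rad 7.3 ax 2.7 w19.9
phi-24 t13.0 tang -2.9 rad 7.1 ax 1.7 w19.8
reached phi -21.8398145778702
t 15.7667
```

View pics/w2.png

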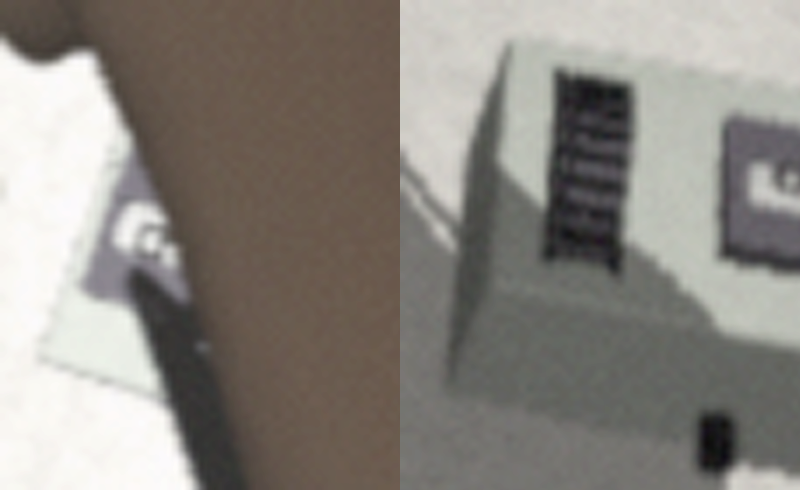

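```bash
python3 - <<'E'
import re
s=open('h.py').read()
i=s.index('def look(')
s=s[:i]+'''def lookpic(name,park=True):
    if park: bot.move_ptp(np.array([560.,-120,300]),down(np.pi+.1))
    a=snap('top',name,(178,172,218,212),10); b=snap('scene',name+'s',(458,180,498,220),10)
    cv2.imwrite(f'pics/{name}.png',cv2.convertScaleAbs(np.hstack([a,b]),alpha=1.5)); print('t',bot.read_state()['t'])
'''
open('h.py','w').write(s)
from h import *
lookpic('w3')
t=cv2.imread('pics/top0.png')[172:212,178:218]; u=cv2.imread('pics/scene0.png')[180:220,458:498]
cv2.imwrite('pics/w00.png',cv2.convertScaleAbs(cv2.resize(np.hstack([t,u]),None,fx=10,fy=10,interpolation=cv2.INTER_CUBIC),alpha=1.5))
E
```

```text
t 16.6417
```

View pics/w3.png

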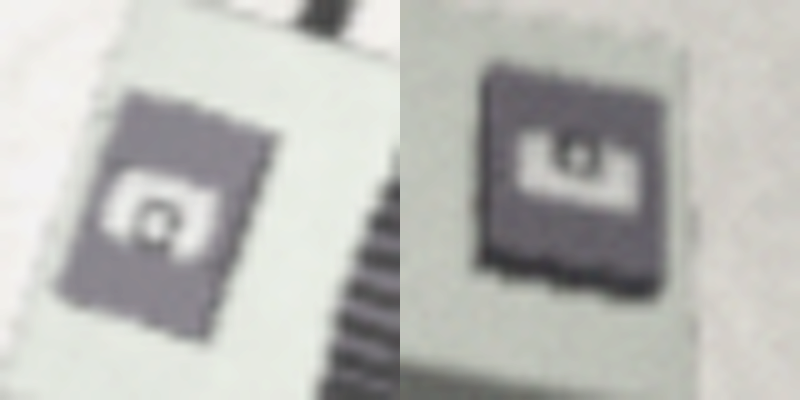

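View pics/w00.png

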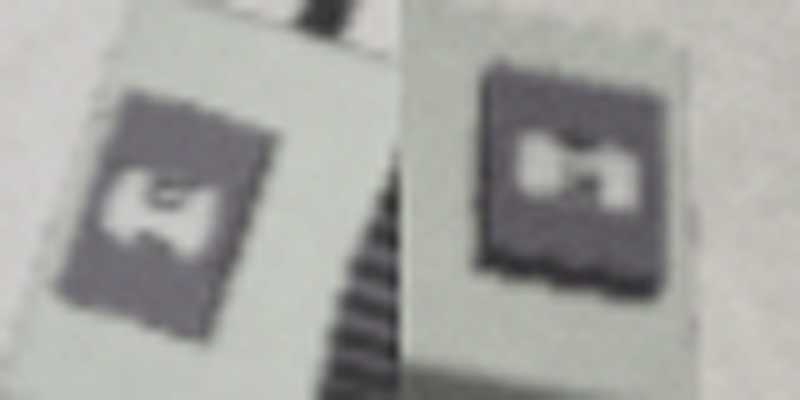

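The window shows a dark ring ("0") sitting slightly low, towards −x. The first picture showed half of "2" over half of "3". About 1.67 rad of turning fits a wheel angle near −0.1. I'll roll gently to the −0.3 stop for an absolute reference, then come back 0.3.

```bash
python3 - <<'E'
from h import *
stroke(10,-12,step=4,v=25)
stroke(-8,9.2,step=6,v=30)
lookpic('w4')
E
```

```text
phi10 t19.8 tang -1.3 rad 3.5 ax 1.4 w19.8
phi6 t20.0 tang 0.5 rad 4.2 ax 1.5 w19.5
phi3 t20.3 tang 0.8 rad 4.2 ax 2.1 w19.8
phi-1 t20.5 tang 0.5 rad 4.6 ax 2.3 w20.0
phi-5 t20.8 tang 8.3 rad 0.4 ax 3.3 w20.0
phi-8 t21.0 tang 9.0 rad -1.5 ax 4.3 w19.9
phi-12 t21.3 tang 8.8 rad -4.5 ax 4.9 w19.6
phi-12 t21.6 tang 5.5 rad -0.1 ax 3.8 w20.0
reached phi -10.103817791164246
phi-8 t24.4 tang -1.6 rad 6.1 ax 0.5 w20.3
phi-2 t24.7 tang -0.2 rad 2.9 ax 1.4 w19.9
phi3 t25.0 tang -0.4 rad 0.5 ax 2.8 w20.1
phi9 t25.2 tang 0.7 rad -0.3 ax 4.4 w19.7
phi9 t25.5 tang 3.5 rad -3.3 ax 5.7 w19.9
reached phi 9.133123140778183
t 28.6583
```

View pics/w4.png

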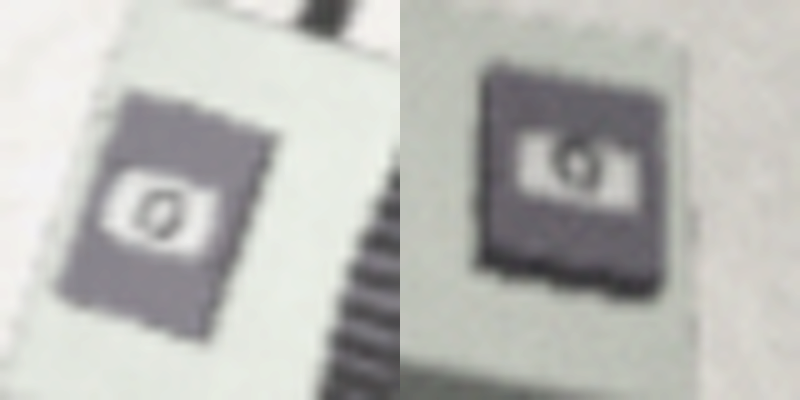

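"0" now sits centred in the window (top crop at 160,213, bezel opening centre at 160,213). The stop was felt at about φ = −3°. Next comes the old roller.

```bash
cat >> h.py <<'E'
PI=np.pi
def grab(x,y,yaw,zt,open_=62,f=40,zup=200):
    o=down(yaw+PI)
    bot.move_gripper(open_,f)
    bot.move_ptp(np.array([x,y,max(zt+75,130.)]),o)
    bot.line_to(np.array([x,y,zt]),velocity=120); 
    bot.move_gripper(20,f); st('grip')
    bot.line_to(np.array([x,y,zup]),velocity=150); return st('lift')
E
python3 - <<'E'
from h import *
grab(626.4,153.5,.13,45)
bot.move_ptp(np.array([TRAY[0],TRAY[1],200]),down(TRAY[2]+PI)); st('over')
bot.line_to(np.array([TRAY[0],TRAY[1],70]),velocity=150)
bot.line_to(np.array([TRAY[0],TRAY[1],12]),velocity=60); st('down')
E
```

```text
grip t32.0 tcp [626.3 153.5  45.2] F [-2.3  0.9  3.6] M [0.01 0.59 0.13] w35.2
lift t33.2 tcp [625.8 153.3 198.7] F [ 0.2  0.4 -3.1] M [ 0.07 -0.06  0.01] w35.4
over t35.0 tcp [ 492.4 -340.4  200. ] F [-0.3  0.6 -2.6] M [ 0.11 -0.12  0.04] w35.1
down t37.2 tcp [ 492.  -341.2   12.4] F [ 0.5 -0.2 -3.5] M [ 0.13 -0.02  0.05] w34.9
```

```bash
python3 - <<'E'
from h import *
bot.line_to(np.array([TRAY[0],TRAY[1],10.]),velocity=30); st('down')
bot.move_gripper(62,40); st('open')
bot.line_to(np.array([TRAY[0],TRAY[1],180]),velocity=200)
bot.move_ptp(np.array([480.,-470,220]),down(PI))
a=snap('top','r1',(255,130,495,245),3.3); snap('scene','r1s',(135,165,435,290),2.6)
print(bot.read_state()['t'])
E
```

```text
down t37.4 tcp [ 492.4 -341.3   10.6] F [ 0.6  0.2 -0.2] M [-0.01 -0.28  0.03] w34.9
open t38.1 tcp [ 491.7 -341.1   10. ] F [ 0.7 -0.3 -0.1] M [ 0.09 -0.02 -0.01] w61.7
39.825
```

View pics/r1.png

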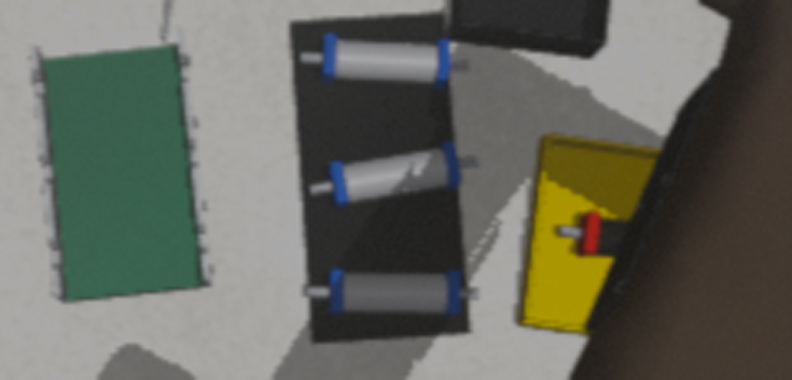

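View pics/r1s.png

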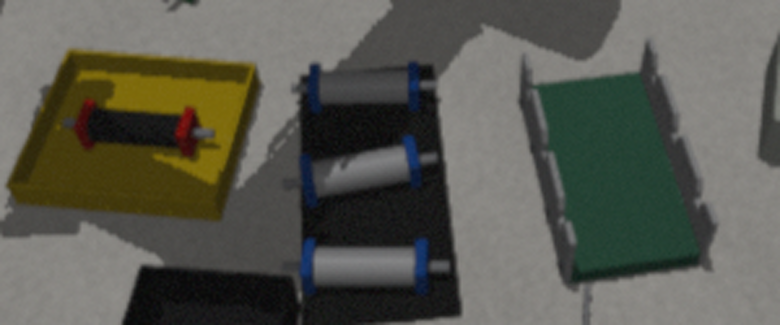

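The old roller lies flat in the tray (r1s at about 140,125). The section is empty and all three new rollers are still where they were. Next are the new rollers, each with a fresh measurement before its grasp.

```bash
cat >> h.py <<'E'
FACE=[boxpts(0,s*53,20,40,12,.01) for s in(1,-1)]
def detect(z=23,im=None,verbose=True):
    """all blue-capped rollers in the top view as if at height z"""
    global CAPS
    im=np.ascontiguousarray(bot.camera('top') if im is None else im); hsv=cv2.cvtColor(im,cv2.COLOR_RGB2HSV)
    m=((hsv[:,:,0]>105)&(hsv[:,:,0]<130)&(hsv[:,:,1]>110)&(hsv[:,:,2]>20)).astype(np.uint8)
    n,l,s,ce=cv2.connectedComponentsWithStats(m)
    B=[ce[i] for i in range(1,n) if 25<s[i,4]<90 and 240<ce[i][0]<480 and 90<ce[i][1]<300]
    sv=CAPS; out=[]
    for i in range(len(B)):
        for j in range(i+1,len(B)):
            W=[ray('top',b,z+20) for b in(B[i],B[j])]; d=np.linalg.norm(W[0]-W[1])
            if abs(d-106)<10 and abs((W[0]-W[1])[0])<60:
                CAPS=FACE; p,e=fitcaps('top',(B[i],B[j]),z); out.append(p)
                if verbose: print('roller',np.round(p,3),'res',round(e,2),'d',round(d,1))
    CAPS=sv; return out
def toslot(k,x,y,yaw,zoff=15,f=40):
    """k=-1,0,1"""
    s=grab(x,y,yaw,23-zoff,f=f)
    if s['width']<30: print('MISSED'); return False
    P=place(np.array([[78.*k,0,0]]),*FRAME)[0]; o=down(FRAME[2]+PI)
    bot.move_ptp(np.array([P[0],P[1],170.]),o); s=st('over')
    if s['width']<30: print('LOST'); return False
    bot.line_to(np.array([P[0],P[1],95.]),velocity=150); st('95')
    bot.line_to(np.array([P[0],P[1],70.]),velocity=60); st('70')
    bot.line_to(np.array([P[0],P[1],60-zoff+.0]),velocity=40); bot.pause(.2); st('seat')
    return True
def release(k):
    P=place(np.array([[78.*k,0,0]]),*FRAME)[0]
    bot.move_gripper(56,40); st('open')
    bot.line_to(np.array([P[0],P[1],170.]),velocity=200)
E
python3 - <<'E'
from h import *
R=detect()
r=[p for p in R if p[0]<480][0]
print('use',r); assert abs(r[1]+110)<20
toslot(-1,r[0]+.8,r[1]-.5,r[2])
E
```

```text
roller [658.493 -99.104  -0.035] res 0.11 d 106.7
roller [ 550.211 -108.524    0.197] res 0.03 d 106.2
roller [ 442.49  -110.153    0.019] res 0.18 d 107.1
use [ 442.49  -110.153    0.019]
grip t43.2 tcp [ 441.4 -110.9    7.9] F [-4.5  0.3  6.5] M [ 0.46  2.   -0.06] w35.1
lift t44.6 tcp [ 442.7 -110.6  199. ] F [-0.5 -0.8 -6.2] M [ 0.06  0.01 -0.02] w35.2
over t45.6 tcp [471.2 134.6 169.5] F [ 0.  -0.6 -5.3] M [ 0.03 -0.06  0.04] w35.2
95 t46.3 tcp [472.2 134.3  95.7] F [ 0.2  0.  -4.5] M [ 0.15 -0.12 -0.  ] w35.2
70 t46.8 tcp [471.4 134.6  69.8] F [ 0.9 -0.5 -5.1] M [ 0.09 -0.05  0.03] w35.1
seat t47.8 tcp [470.8 134.2  44.8] F [-5.3 -0.6  0.7] M [-0.08  1.84  0.1 ] w35.0
```

```bash
python3 - <<'E'
from h import *
release(-1)
bot.move_ptp(np.array([500.,250,250]),down(PI))
a=snap('top','n1',(255,130,405,245),5); snap('scene','n1s',(235,165,435,290),4)
R=detect(23); R=detect(60); print(bot.read_state()['t'])
E
```

```text
open t48.4 tcp [471.6 134.7  45.1] F [ 0.8  0.3 -0.7] M [0.05 0.   0.01] w56.0
roller [658.768 -99.123  -0.04 ] res 0.12 d 106.7
roller [ 574.48  -105.257    0.203] res 0.12 d 106.7
roller [475.703 137.079   0.14 ] res 0.59 d 109.5
roller [650.05  -95.482  -0.037] res 0.37 d 103.8
roller [ 567.691 -101.274    0.206] res 0.37 d 103.8
roller [471.243 134.429   0.136] res 0.1 d 106.6
50.025
```

View pics/n1.png

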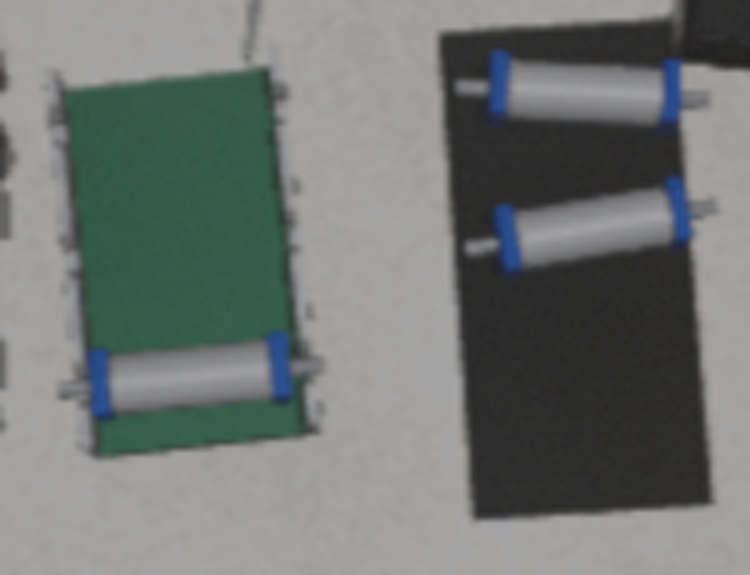

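View pics/n1s.png

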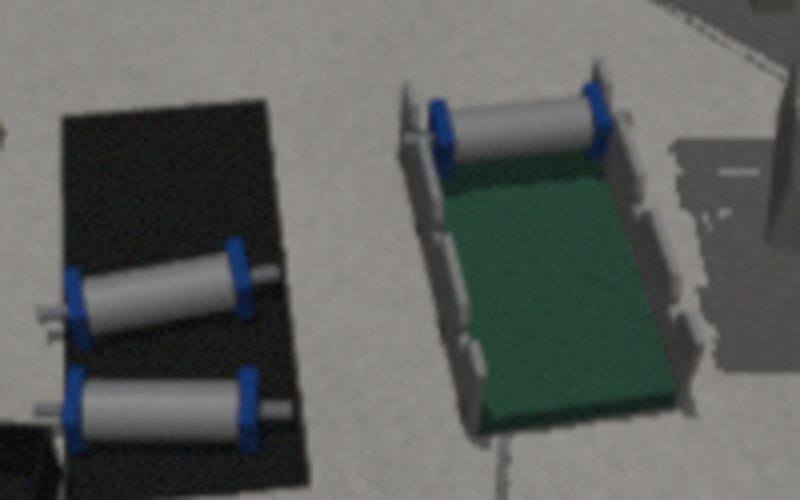

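Slot 1 is filled: the fit puts it at 471.2, 134.4 with the cap spacing right for a height of 60. The middle roller has been knocked to x≈574, so I grasp it at the new pose.

```bash
python3 - <<'E'
from h import *
r=[p for p in detect() if p[1]<0 and p[0]<620][0]
ok=toslot(0,r[0]+.5,r[1]-.5,r[2])
E
```

```text
roller [658.973 -99.22   -0.032] res 0.1 d 106.6
roller [ 574.603 -105.17     0.201] res 0.14 d 106.9
roller [475.905 137.169   0.137] res 0.61 d 109.7
grip t53.6 tcp [ 574.3 -105.9    8.2] F [-4.1  0.3  6.6] M [ 0.02  1.52 -0.02] w35.1
lift t55.1 tcp [ 574.5 -105.6  198.9] F [-0.4  0.5 -4.6] M [ 0.03 -0.03 -0.09] w35.2
over t56.0 tcp [548.9 144.  169.8] F [ 0.5 -0.4 -3.6] M [ 0.04 -0.11 -0.02] w35.0
95 t56.7 tcp [549.7 143.8  95.7] F [ 0.1 -0.7 -3.2] M [ 0.12 -0.12  0.01] w35.0
70 t57.3 tcp [548.8 144.2  69.7] F [-0.2  0.4 -3.7] M [ 0.1  -0.08  0.02] w34.8
seat t58.2 tcp [548.2 143.8  44.9] F [-5.7 -0.2  3. ] M [-0.11  1.82  0.1 ] w35.1
```

```bash
python3 - <<'E'
from h import *
release(0)
r=[p for p in detect() if p[1]<0][0]
ok=toslot(1,r[0]+.5,r[1]-.5,r[2])
E
```

```text
open t58.9 tcp [549.  144.3  45. ] F [-0.1  0.5 -0.4] M [ 0.12 -0.06 -0.02] w55.7
roller [658.59  -99.052  -0.033] res 0.11 d 106.7
roller [472.249 136.694   0.195] res 0.64 d 109.9
grip t62.9 tcp [658.7 -99.6   8.2] F [-2.8  0.7  3.8] M [0.3  1.22 0.03] w34.9
lift t64.3 tcp [658.5 -99.5 198.7] F [-0.   0.7 -5.3] M [ 0.05 -0.03  0.01] w35.1
over t65.3 tcp [626.2 153.8 169.8] F [ 0.7 -1.  -4.6] M [-0.04 -0.03 -0.06] w35.6
95 t65.9 tcp [627.2 153.4  95.7] F [ 0.3 -0.5 -4. ] M [ 0.13 -0.1  -0.01] w35.1
70 t66.5 tcp [626.3 153.7  69.7] F [ 0.2  0.2 -4.8] M [ 0.1  -0.07 -0.01] w35.2
seat t67.5 tcp [626.  153.6  45.1] F [-3.3 -0.5  1.3] M [-0.21  1.63  0.02] w35.3
```

```bash
python3 - <<'E'
from h import *
release(1)
bot.move_ptp(np.array([560.,-120,300]),down(PI+.1))
snap('top','n2',(255,130,335,235),5.5); snap('scene','n2s',(325,165,435,285),5)
lookpic('w5',False)
R=detect(60); print(bot.read_state()['t'])
E
```

```text
open t68.1 tcp [626.4 153.8  45. ] F [ 0.5  0.3 -0.6] M [ 0.05 -0.14 -0.04] w55.8
t 70.25
70.3
```

View pics/n2.png

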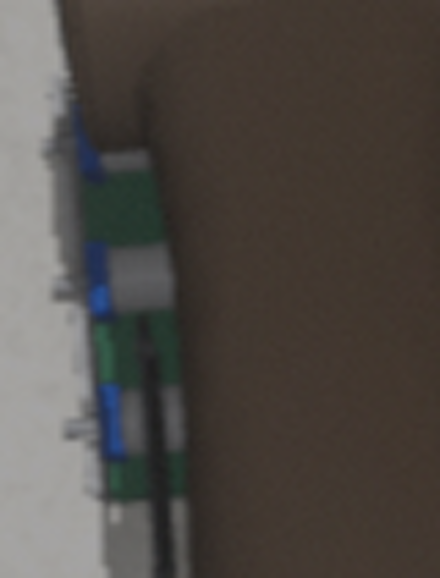

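View pics/n2s.png

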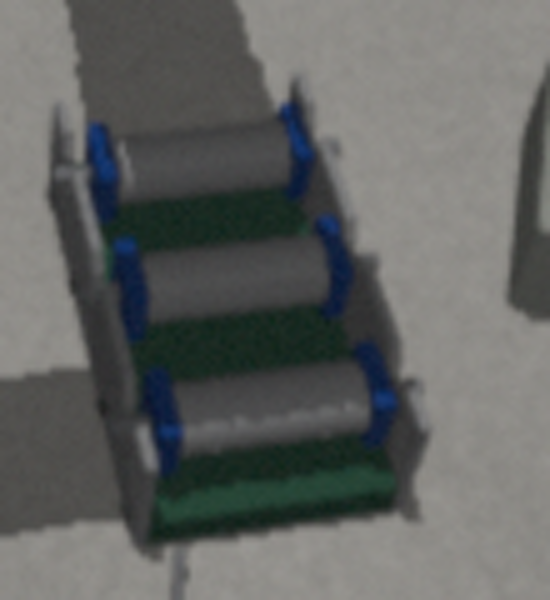

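View pics/w5.png

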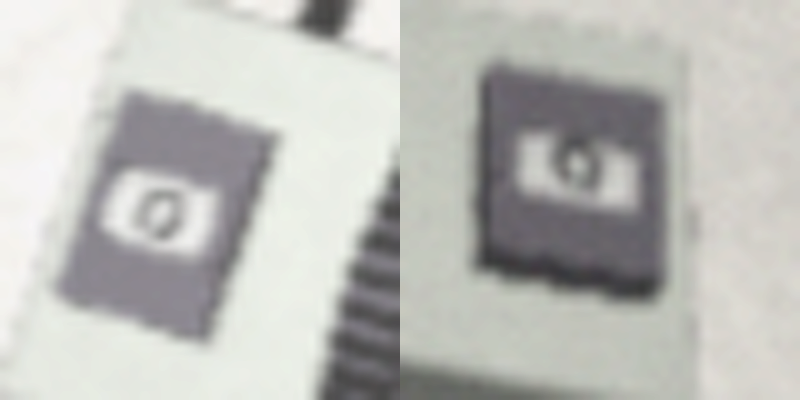

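All three rollers look seated (n2s), and the wheel still shows a centred "0". I check the fit from a clearer pose, then roll to 4 while tracking the actual tool angle.

```bash
cat >> h.py <<'E'
def phis():
    s=bot.read_state(); t=s['tcp_pos']-WH; z=-Rot.from_quat(s['eef_rot']).as_matrix()[:,2]
    return np.degrees(np.arctan2(t@ex,t[2])),np.degrees(np.arctan2(z@ex,z[2]))
def stroke2(d0,d1,r=34,f=10,step=8,v=40,fin=False):
    p,o=wpose(np.radians(d0),90,-1); bot.move_ptp(p,o)
    p,o=wpose(np.radians(d0),r,-1); bot.line_to(p,100); bot.pause(.3)
    bot.move_gripper(15,f); bot.pause(.3); wst(d0); a=phis()
    n=max(1,int(np.ceil(abs(d1-d0)/step)))
    for d in np.linspace(d0,d1,n+1)[1:]:
        p,o=wpose(np.radians(d),r,-1); bot.line_to(p,velocity=v,ori=o)
    bot.pause(.5); wst(d1); b=phis()
    bot.move_gripper(36,f); c=phis()
    p,o=wpose(np.radians(d1),95,-1); bot.line_to(p,120)
    print('turn pos %.2f ori %.2f'%(b[0]-a[0],b[1]-a[1]),'start',np.round(a,1),'end',np.round(b,1),'rel',np.round(c,1))
    return b[1]-a[1]
E
python3 - <<'E'
from h import *
bot.move_gripper(36,10)
bot.move_ptp(np.array([500.,250,250]),down(PI))
R=detect(60); print('want',[np.round(place(np.array([[78.*k,0,0]]),*FRAME)[0],1) for k in(-1,0,1)]); snap('top','n3',(255,130,335,235),5.5)
t=0
t+=stroke2(-22,26); t+=stroke2(-22,26)
print('total',t,'left',144-t,bot.read_state()['t'])
E
```

```text
roller [626.099 152.822   0.134] res 0.2 d 107.2
roller [547.69  143.591   0.119] res 0.2 d 107.2
roller [471.482 134.462   0.133] res 0.14 d 106.8
want [array([471.5, 134.6,   0. ]), array([548.9, 144.2,   0. ]), array([626.3, 153.8,   0. ])]
phi-22 t74.9 tang -0.2 rad -0.0 ax 2.5 w20.4
phi26 t77.5 tang 3.9 rad -2.3 ax 8.7 w19.6
turn pos 50.03 ori 47.70 start [-22.1 -22. ] end [27.9 25.7] rel [26.1 26. ]
phi-22 t81.4 tang -0.5 rad 0.2 ax 3.1 w20.1
phi26 t84.0 tang 3.6 rad -3.5 ax 9.5 w19.7
turn pos 50.18 ori 47.67 start [-22.1 -22. ] end [28.1 25.7] rel [26.1 26. ]
total 95.36106591779 left 48.63893408221 85.2333
```

View pics/n3.png

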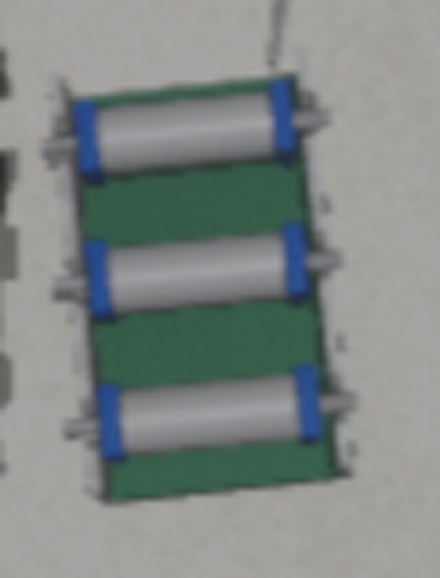

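The rollers fit the slot positions to about 1 mm at seated height. Now the third wheel stroke and a look at the digit.

```bash
python3 - <<'E'
from h import *
stroke2(-22,25)
lookpic('w6')
E
```

```text
phi-22 t88.0 tang -1.1 rad 1.0 ax 3.1 w20.0
phi25 t90.6 tang 3.9 rad -3.0 ax 8.6 w19.9
turn pos 49.15 ori 46.68 start [-22.1 -22. ] end [27.1 24.7] rel [25.1 25. ]
t 93.6667
```

View pics/w6.png

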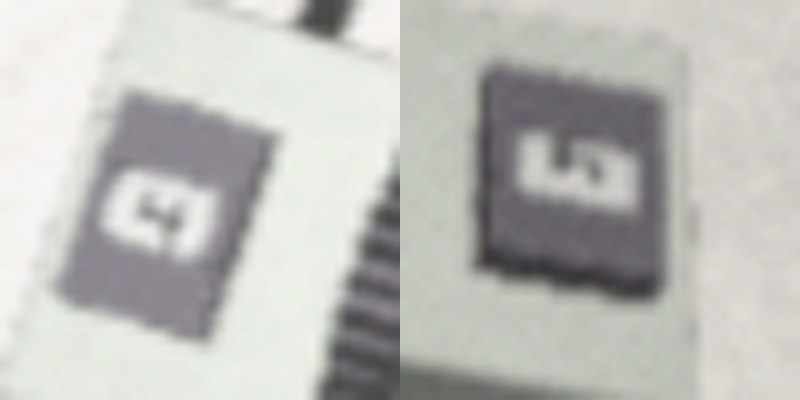

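```bash
cat > rect.py <<'E'
from h import *
def rect(f,z=84,k=10):
    """window patch in box coords: rows from x=+20 down to -20, cols y=56..16 (left = +y)"""
    im=cv2.imread(f)
    c=np.array([[20,56,z],[20,16,z],[-20,16,z],[-20,56,z]],float)
    q=proj('top',place(c,*BOX)).astype(np.float32)
    H=cv2.getPerspectiveTransform(q,np.float32([[0,0],[40*k,0],[40*k,40*k],[0,40*k]]))
    return cv2.warpPerspective(im,H,(40*k,40*k),flags=cv2.INTER_CUBIC)
def prof(p):
    g=cv2.cvtColor(p,cv2.COLOR_BGR2GRAY).astype(float); return g
E
python3 - <<'E'
from rect import *
ims=[rect(f'pics/{n}.png') for n in('w3_raw','w5_raw','w6_raw','top0')]
out=[]
for p in ims:
    q=cv2.convertScaleAbs(p,alpha=1.5)[60:340,60:340]
    for i in range(0,280,50): cv2.line(q,(0,140+0*i),(279,140),(0,0,255),1)
    out.append(q)
cv2.imwrite('pics/rw.png',cv2.resize(np.hstack(out),None,fx=.7,fy=.7))
for n,p in zip(('w3','w5','w6','t0'),ims):
    g=cv2.cvtColor(p,cv2.COLOR_BGR2GRAY).astype(float)
    print(n,'min-of-mid cols by row(x mm)',[(20-r/10,int(g[r,150:250].min()),int(g[r,150:250].max())) for r in range(60,340,15)])
E
```

```text
w3 min-of-mid cols by row(x mm) [(14.0, 90, 94), (12.5, 95, 101), (11.0, 104, 118), (9.5, 124, 135), (8.0, 140, 148), (6.5, 148, 153), (5.0, 142, 150), (3.5, 123, 148), (2.0, 103, 142), (0.5, 105, 135), (-1.0, 99, 132), (-2.5, 99, 144), (-4.0, 111, 149), (-5.5, 120, 150), (-7.0, 111, 140), (-8.5, 91, 127), (-10.0, 80, 117), (-11.5, 81, 109), (-13.0, 86, 99)]
w5 min-of-mid cols by row(x mm) [(14.0, 91, 95), (12.5, 96, 103), (11.0, 106, 120), (9.5, 125, 135), (8.0, 133, 142), (6.5, 114, 146), (5.0, 105, 144), (3.5, 105, 141), (2.0, 118, 143), (0.5, 116, 149), (-1.0, 108, 147), (-2.5, 101, 141), (-4.0, 100, 135), (-5.5, 95, 143), (-7.0, 103, 150), (-8.5, 127, 146), (-10.0, 129, 137), (-11.5, 110, 122), (-13.0, 100, 106)]
w6 min-of-mid cols by row(x mm) [(14.0, 91, 96), (12.5, 96, 103), (11.0, 104, 119), (9.5, 124, 136), (8.0, 142, 150), (6.5, 149, 154), (5.0, 144, 154), (3.5, 133, 156), (2.0, 122, 148), (0.5, 110, 135), (-1.0, 96, 126), (-2.5, 92, 124), (-4.0, 102, 136), (-5.5, 117, 154), (-7.0, 125, 159), (-8.5, 125, 154), (-10.0, 118, 143), (-11.5, 107, 125), (-13.0, 97, 107)]
t0 min-of-mid cols by row(x mm) [(14.0, 73, 76), (12.5, 72, 80), (11.0, 70, 81), (9.5, 72, 84), (8.0, 69, 100), (6.5, 80, 112), (5.0, 90, 116), (3.5, 85, 121), (2.0, 85, 125), (0.5, 100, 131), (-1.0, 120, 133), (-2.5, 131, 134), (-4.0, 130, 134), (-5.5, 117, 130), (-7.0, 95, 123), (-8.5, 79, 108), (-10.0, 71, 92), (-11.5, 72, 82), (-13.0, 72, 78)]
```

View pics/rw.png

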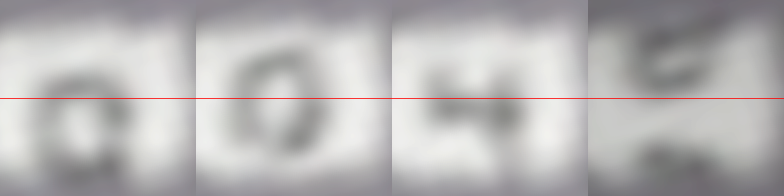

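The window shows "4", sitting about 1–2.5 mm low. Measured turning was 142.0° of the 144° needed, so I add 3°.

```bash
python3 - <<'E'
from rect import *
stroke2(-2,1)
lookpic('w7')
ims=[rect(f'pics/{n}_raw.png') for n in('w5','w6','w7')]
out=[]
for p in ims:
    q=cv2.convertScaleAbs(p,alpha=3,beta=-220)[60:340,60:340]
    cv2.line(q,(0,145),(279,145),(0,0,255),1); out.append(q)
cv2.imwrite('pics/rw7.png',np.hstack(out)[:, :])
g=cv2.cvtColor(ims[2],cv2.COLOR_BGR2GRAY).astype(float)
print([(20-r/10,int(g[r,150:250].min()),int(g[r,150:250].max())) for r in range(60,340,15)])
E
```

```text
phi-2 t97.2 tang -1.0 rad -1.2 ax 3.4 w19.6
phi1 t98.0 tang 1.1 rad -3.0 ax 5.5 w20.3
turn pos 3.11 ori 2.94 start [-1.9 -2. ] end [1.2 0.9] rel [1. 1.]
t 101.125
[(14.0, 92, 96), (12.5, 96, 103), (11.0, 105, 120), (9.5, 125, 137), (8.0, 139, 149), (6.5, 141, 152), (5.0, 136, 151), (3.5, 127, 150), (2.0, 112, 138), (0.5, 95, 133), (-1.0, 87, 126), (-2.5, 95, 135), (-4.0, 110, 150), (-5.5, 124, 159), (-7.0, 138, 159), (-8.5, 147, 153), (-10.0, 130, 142), (-11.5, 110, 124), (-13.0, 99, 107)]
```

View pics/rw7.png

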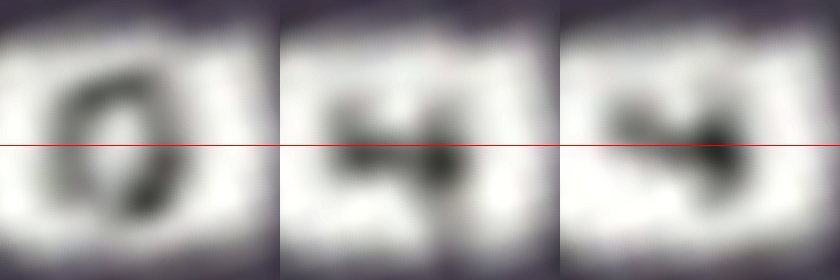

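View pics/w7.png

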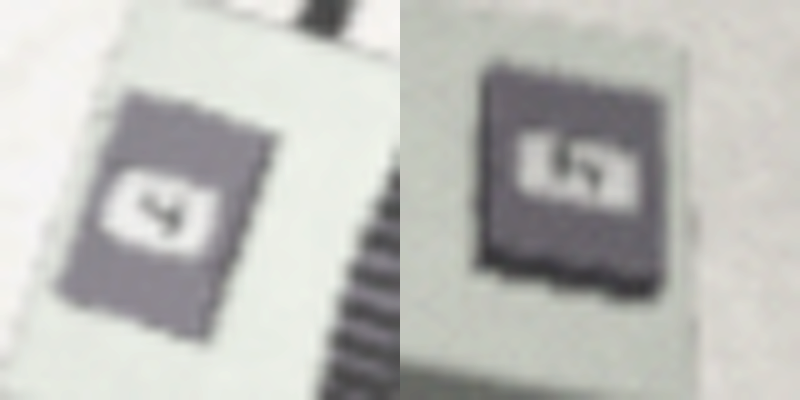

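"4" is now centred: it spans about +6 to −6.5 mm, against an opening of +10 to −11 mm. That is the same centre the "0" had. One last look at the whole scene before handing in.

```bash
python3 - <<'E'
from h import *
bot.move_ptp(np.array([480.,-100,330]),down(PI+.1)); bot.pause(.2)
snap('scene','fin'); snap('top','fint'); st()
E
```

```text
t101.9 tcp [ 480.4 -100.   329.1] F [ 0.8 -0.6  0.7] M [ 0.06 -0.03 -0.  ] w35.9
```

View pics/fin.png

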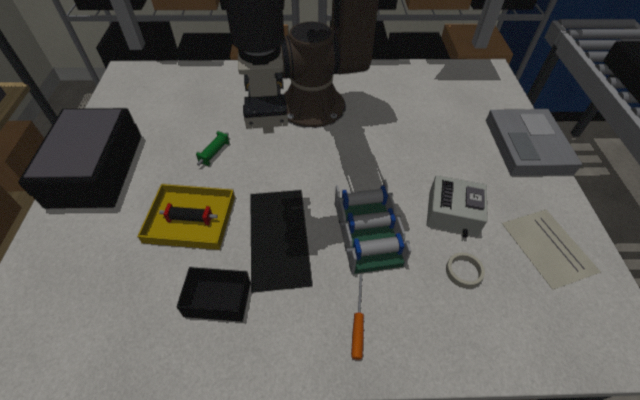

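View pics/fint.png

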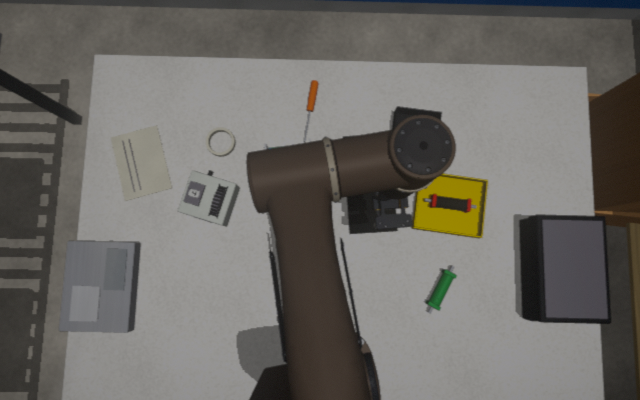

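The final scene shows the old roller in the tray (188,214) and the three new ones in the section (365,198 to 378,245). The driver, bin, tape and green look-alike are where they were, and the arm is clear of everything.

```bash
python3 - <<'E'
from plant import bot
print(bot.close_job())
E
```

```text
the job is handed in; nothing more can be done
None
```

The job is done and handed in at about 102 s on the robot's clock, well under the 210 s limit; no verdict was reported.

- **Speed wheel to 0:** I rolled it down to its −0.3 stop as a reference, then back 0.3 rad. The "0" was centred in the window, and looked the same after the rollers were swapped.
- **Rollers:** The single old roller lies flat in the yellow tray. All three new rollers are in the three slot pairs, including the middle one, which had been knocked about 24 mm aside and was measured again before I grasped it. The last fits put all three within about 1.5 mm of the slot positions, with cap spacing that matches seated height. Each met support from below when lowered.
- **Speed wheel to 4:** The tool turned 145.0° in all, against 144° nominal. After three strokes the "4" sat slightly low, so I added 3°. It now looks centred, though each image pixel is about 3 mm, so I trust that only to about ±0.03–0.05 rad.
- **Disagreement:** The wheel turn worked out from TCP position was about 2° larger per stroke than from tool orientation. I used orientation and confirmed the result in the picture.
- **Left alone:** The screwdriver, bin, tape and green look-alike are where they were. I saw no slackening of the grip.

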